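# Pack the last tea canister into the caddy and close up the row

## Robot

A 6-joint arm with a two-finger parallel gripper is mounted at the origin on a cart in front of the work surface, level with it; the furniture and walls round the work are solid. World frame = base frame: x ahead of the robot, y to its left, z up, the work surface at z = 0. Lengths are in m, angles in rad, forces in N, time in s.
With the tool pointing down it reaches from about 0.4 to 0.825 m from the base axis. Payload 7 kg.
Tool frame: the origin (TCP) lies on the centre line of the jaws, within the pads' length; the fingertips stand 19 mm ahead of it and the grasp point (between the pads) is the TCP; z points along the fingers, y is the line along which they close (so a half turn about z gives the same grasp; the last joint's range is limited). The gripper opens to 88 mm and grips with 3 to 60 N. Pads are 19 mm wide; open, the fingers measure 130 mm over their backs; the gripper's body (78 mm by 193 mm) begins 47 mm behind the grasp point.
Start: joints at [1.63, 0.359, 0.012, 0, -1.224, -0.288], TCP at [0.153, 0.657, 0.246] pointing down, gripper open.
Joint ranges: [-3.07, 3.07], [-1.43, 2.12], [-1.02, 1.25], [-3.03, 1.67], [-3.05, -0], [-3.03, 3.03]. Speed limits (rad/s): [2.39, 2.39, 3.01, 3.14, 3.14, 3.14].

## Interface

Orientations are given as [roll, pitch, yaw] about the fixed x, y, z axes, in that order (R = Rz(yaw) Ry(pitch) Rx(roll)).
In Python, from station import arm, imaging, models gives the robot as it stands.
- The arm moves only by the tool play_rows, never from a script. Its arguments are lists of equal length, an entry for each row: "travel": the shift along the tool's x, y, z in units of 25 mm (1.0 is 25 mm), a list of three; "twist": the turn about the tool's z in units of 0.15 rad (1.0 is 0.15 rad). A call has 1 to 8 rows; each row shifts and turns the commanded pose from where the row before left it, along the tool's axes as they then stand; what a row does not reach is not made up. A row lasts 1/8 s, in which the tool goes at most 62.5 mm and 10.7 degrees, less where a joint would pass 70% of its speed; a pose out of reach is approached as far as the arm can. A call with a number of a shift or a turn outside -1 to 1 is refused whole. A call with a gripper value outside its range is refused whole. "fingers" is the opening, from 0 (shut) to 1 (fully open), set as the call begins (left out, the last holds). The fingers move at their own pace and stop on an object; "newtons" is the grip in N (left out, the last holds). Time passes only in rows, so rows that do not move let the fingers close. It gives the time, the measured TCP pose, the force, the opening and the grip force at its end, in the units of the state.
- arm.get_state(): the state, without advancing time (a new reading comes with each control period).
- imaging.grab_frame(name): name is "scene" or "top"; returns a dict with "pixels" (480x640x3 uint8, red, green, blue), "fx", "fy", "cx", "cy" (pixels), "R" (3x3) and "t" (3): a world point X has camera coordinates R X + t. Camera axes: x right, y down, z forward; pixel columns grow to the right and rows downward; lengths in m; the calibration is good to about 2 mm. A picture is of the moment at which its call begins. There is no depth.
- arm.job_done(): hands the job in; it is judged then, once.
Trained networks look in the newest picture that a camera, given by its name, has taken for a name from the list of things; names that differ only in an ending like _2 or _b are one class to them, and where a whole thing is asked for, a point or a joint stands for the part that bears it (a point fixed in the world has none). Each returns a list of dicts, best first, with "confidence" (0 to 1); they miss things now and then, are a little off and sometimes report something else, mostly with a low value. They report only what shows in the picture. A call takes as long as a camera call. They do not tell look-alikes from the thing itself.
- models.boxes_of(name, camera): "extent" ([centre column, centre row, width, height] in pixels, round what is visible of it).
- models.silhouettes(name, camera): "pixels" (480x640 bool, what is visible of it) and "extent" ([centre column, centre row, width, height] in pixels, round what is visible of it).
The state is a dict: "t": time; "q": joint angles; "qd": joint speeds; "joint_efforts": joint torques, N m; "eef_pos": TCP position; "ee_rot": TCP orientation; "force": force on the tool from outside, world axes, zero at the start; "moment": the same for the moment, N m; "width": finger opening in m; "gripper_force": force on a finger pad.
Only numpy, scipy, OpenCV 4.12 (cv2) and the standard library are available. Lean on these libraries where they do the work, as an engineer would, in place of code of your own. Each camera call takes 0.05 s, during which the arm holds its last target. There are 200 camera calls.

## Task

One flat tea canister is lying on the worktop. Stand it, lid up, in the wooden caddy next to the two canisters already there, broad face to broad face with them, setting it down rather than dropping it. Then slide the caddy's end stop up until all three stand upright and snug between the fixed end wall and the stop, without ramming it, and leave the other things on the worktop alone.

Things in the scene. Friction and masses are not known exactly. Their poses are not given: they have to be found in the camera images.
- canister: Canister to be packed: flat white box with brown wooden lid (top 19 mm), 58 mm wide (its x), 40 mm thick (its y), 116 mm tall (its z, lid at +z), 0.18 to 0.35 kg. Origin: centre of its base. It starts lying on a broad face, z level and pointing roughly to the robot's left, y down, origin 20 mm above the worktop. The worktop around it is clear, towards the robot and towards the caddy.
- packed_a: The same kind of canister (58 x 40 x 116 mm, same axes and origin), standing in the caddy beside the fixed end wall, lid up.
- packed_b: The same kind of canister, standing next to packed_a on the side of the stop; a few mm of play between the two and the wall.
- caddy: Slatted light-wood caddy, fixed, 86 x 250 mm, open top. Origin: centre of its underside. y runs along the row from the fixed end wall to the stop. Inside: floor 10 mm up, 66 mm wide (x), end wall's inner face at y = -115 mm, low rail at y = +115 mm. Side slats 112 mm high, end wall 128, lids in it 126: no room for fingers beside a canister's narrow sides, only along the row.
- stop (a joint): Travel (m) of the sliding end stop: 0 fully back, growing towards the end wall, at most 0.150. Clear length from end wall to stop = 0.215 minus this; three canisters take 0.120. At the start it is near its back end, leaving 105 mm or more free beside packed_b. Stays where left: friction about 3 N, each canister it slides adds 1 to 3 N.
- stop_tab (a point): Middle of the grip tab on the stop, 138 mm above the worktop. The stop is a light-wood panel across the caddy, 12 mm thick (6 mm either side of this point along caddy y), with a runner bar 86 mm wide on the slats (up to 128 mm high) and on it the tab, 46 mm wide along caddy x, up to 148 mm high. Push it or pinch it from above.
- mug: Bystander: spotted mug, 92 x 127 x 93 mm, origin at the centre of its underside. It stands at the edge of the space under the wall cabinets, which hang over the back of the worktop (x over about 0.58 m) from about 0.4 m up: keep the wrist in front of them.
- lemon: Bystander: lemon, 71 x 53 x 51 mm, origin at its underside.
- jar: Bystander: glass jar with steel lid, 68 mm across, 140 mm tall, origin at the centre of its underside.
There are look-alikes about, which are no part of the job. What is shaped like the canister but pink or red is not meant.

How it is judged:
At the end, for the whole second after the job is handed in: All three canisters stand on the caddy's floor, upright within 0.06 rad, squared with the caddy within 0.12 rad and at rest, the new one nearest the stop, and the stop is pushed up so that no more than 3 mm of play is left in the row (stop travel over 0.092 m) (x of canister in the frame of caddy between -0.012 and 0.012 m and z of canister in the frame of caddy between 0.005 and 0.014 m and angle between each of canister, packed_a, packed_b's own z axis and vertical below 0.06 rad and angle between the y axis of each of canister, packed_a, packed_b and the y axis of caddy, either way round below 0.12 rad and linear speed of each of canister, packed_a, packed_b below 0.02 m/s and x of packed_a in the frame of caddy between -0.012 and 0.012 m and z of packed_a in the frame of caddy between 0.005 and 0.014 m and x of packed_b in the frame of caddy between -0.012 and 0.012 m and z of packed_b in the frame of caddy between 0.005 and 0.014 m and y of canister in the frame of caddy between -0.025 and -0.005 m and value of joint stop above 0.092 m and velocity of joint stop below 0.01 m/s); the robot touches nothing.
It fails at once if a bystander is moved more than 25 mm (distance of any of mug, lemon, jar from where it was at the start of the episode above 0.025 m).
It fails at once if a canister already packed is lifted or tipped over (z of any of packed_a, packed_b in the frame of caddy above 0.03 m or angle between any of packed_a, packed_b's own z axis and vertical above 0.5 rad).
It fails at once if the canister is dropped (falls free faster than 0.7 m/s) (contact force between the fingers and canister below 0.05 N and linear speed of canister above 0.7 m/s).
It fails at once if the stop is rammed with more than 40 N (contact force between any of the arm, the fingers and stop above 40 N).
It also fails if it takes over 61 s, if anything falls off the work surface, if the arm or the gripper's body presses on something with over 40 N, if the wrist force passes 120 N, or if a joint passes its speed limit or range.

## Working session

There is one attempt and no reset: what is moved stays moved. The work goes in short steps, Python scripts to look and compute and a tool call to move; the robot and the scene stay as the last step left them, time stands still between calls to the robot, and variables do not carry over. Pictures are saved under pics/ and viewed, at most 11 in all, crops included, and the job is handed in when it is done.

Besides the shell and the picture viewer there is one more tool, called after "Call:" as a command line: name --pt "numbers of a row" for each row, then --argument value for the rest. play_rows: Moves the arm, as the interface text tells. Shifts and turns lie within -1 to 1; 1 stands for 25 mm of shift or 0.15 rad of turn. Its arguments: {"type":"object","properties":{"travel":{"type":"array","items":{"type":"array","items":{"type":"number"}}},"twist":{"type":"array","items":{"type":"number"}},"fingers":{"type":"number"},"newtons":{"type":"number"}},"required":["travel","twist"]}

```bash
mkdir -p pics; ls; cat > h.py <<'E'
import numpy as np,cv2
from station import arm,imaging,models
def grab(n,fn=None):
    f=imaging.grab_frame(n)
    if fn: cv2.imwrite('pics/'+fn,f['pixels'][:,:,::-1])
    return f
def proj(f,X):
    c=np.asarray(X)@np.array(f['R']).T+np.array(f['t']); return np.stack([f['fx']*c[...,0]/c[...,2]+f['cx'],f['fy']*c[...,1]/c[...,2]+f['cy']],-1)
def unproj(f,px,z):
    R=np.array(f['R']);t=np.array(f['t']);C=-R.T@t
    px=np.atleast_2d(px);d=np.c_[(px[:,0]-f['cx'])/f['fx'],(px[:,1]-f['cy'])/f['fy'],np.ones(len(px))]@R
    return C+d*((z-C[2])/d[:,2])[:,None]
E
python3 - <<'E'
from h import *
for c in('scene','top'):
    f=grab(c,c+'0.png'); print(c,-np.array(f['R']).T@f['t'])
    for n in('canister','packed_a','caddy','stop','stop_tab','mug','lemon','jar'):
        print(n,[(np.round(b['extent']).tolist(),round(b['confidence'],2)) for b in models.boxes_of(n,c)][:6])
print(arm.get_state())
E
```

```text
pics
scene [-0.46741749 -0.26777638  1.48700726]
canister [([219.0, 270.0, 37.0, 40.0], 0.92), ([338.0, 307.0, 32.0, 42.0], 0.68), ([280.0, 288.0, 40.0, 23.0], 0.6)]
packed_a [([460.0, 310.0, 24.0, 35.0], 0.72), ([445.0, 309.0, 23.0, 36.0], 0.67), ([201.0, 217.0, 25.0, 42.0], 0.26)]
caddy [([427.0, 309.0, 104.0, 64.0], 0.66)]
stop [([387.0, 299.0, 11.0, 36.0], 0.46)]
stop_tab [([388.0, 297.0, 10.0, 36.0], 0.69)]
mug [([365.0, 244.0, 38.0, 40.0], 0.76)]
lemon [([280.0, 232.0, 17.0, 17.0], 0.6)]
jar [([201.0, 218.0, 26.0, 43.0], 0.71)]
top [0.30109978 0.10185733 1.37872416]
canister [([346.0, 281.0, 20.0, 48.0], 0.92), ([282.0, 281.0, 46.0, 38.0], 0.72), ([211.0, 277.0, 35.0, 44.0], 0.67)]
packed_a [([475.0, 248.0, 21.0, 28.0], 0.86), ([454.0, 255.0, 24.0, 28.0], 0.64)]
caddy [([436.0, 258.0, 115.0, 55.0], 0.8)]
stop [([399.0, 262.0, 18.0, 30.0], 0.59)]
stop_tab []
mug [([351.0, 196.0, 32.0, 40.0], 0.78)]
lemon [([255.0, 208.0, 17.0, 22.0], 0.73)]
jar [([165.0, 228.0, 36.0, 31.0], 0.81)]
{'t': 0.9, 'q': array([ 1.63013134e+00,  3.58554534e-01,  1.19181742e-02, -1.66517279e-05,
       -1.22408419e+00, -2.88113867e-01]), 'qd': array([ 1.99772542e-04,  1.64523783e-03, -4.40220113e-04,  5.29989932e-05,
        1.45582266e-04,  6.85634305e-04]), 'joint_efforts': array([-1.77648370e-03, -5.82357144e+01,  2.93294924e+01,  7.00297415e+00,
        1.23601421e-02, -9.13727632e-06]), 'eef_pos': array([0.1530798 , 0.65740023, 0.24559559]), 'ee_rot': array([-3.14152445e+00,  3.65485467e-05, -2.28784508e-01]), 'force': array([ 0.37424611, -1.33628444,  0.29046717]), 'moment': array([ 0.01596076, -0.02170993,  0.0053055 ]), 'gripper_force': 0.0, 'width': 0.08758473843066773}
```

View pics/scene0.png

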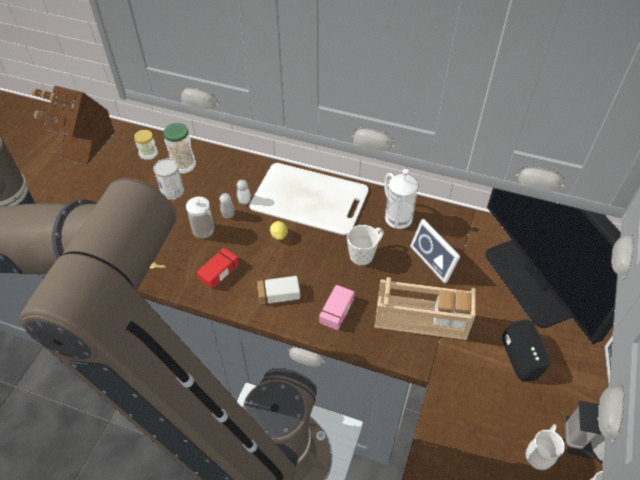

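View pics/top0.png

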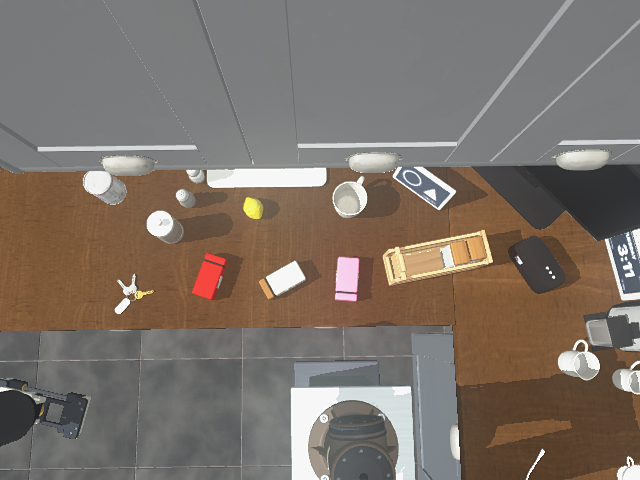

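The scene view shows three lookalikes. The red box is at top (209,277) / scene (218,268), the white box with a brown lid at top (283,281) / scene (280,290), and the pink box at top (347,279) / scene (338,306). By the description I pick the white one. The caddy is at top (438,258), with its stop at the left end (399,262) and the packed canisters at the right. I'll check the choice in one crop and measure.

```bash
python3 - <<'E'
from h import *
t=grab('top'); 
im=t['pixels'][:,:,::-1]
a=cv2.resize(im[225:315,235:375],None,fx=5,fy=5,interpolation=cv2.INTER_CUBIC)
b=cv2.resize(im[215:300,375:505],None,fx=6,fy=6,interpolation=cv2.INTER_CUBIC)
cv2.imwrite('pics/c1.png',a);cv2.imwrite('pics/c2.png',b)
for s in models.silhouettes('canister','top'):
    p=np.argwhere(s['pixels'])[:,::-1].astype(np.float32)
    print(s['extent'],s['confidence'])
    w=unproj(t,p,0.036)[:,:2].astype(np.float32)
    print(cv2.minAreaRect(w),w.mean(0))
for s in models.silhouettes('caddy','top')[:1]:
    p=np.argwhere(s['pixels'])[:,::-1].astype(np.float32)
    w=unproj(t,p,0.112)[:,:2].astype(np.float32); print('caddy',cv2.minAreaRect(w))
E
```

```text
[282.1, 279.9, 45.3, 40.7] 0.71
((0.4334452152252197, 0.1796169877052307), (0.062720887362957, 0.11808644235134125), 29.070831298828125) [0.43305543 0.1795576 ]
[210.7, 276.9, 34.0, 47.0] 0.69
((0.44512271881103516, 0.37278711795806885), (0.0658826157450676, 0.11607131361961365), 70.83019256591797) [0.44429094 0.3735558 ]
[345.9, 279.1, 22.0, 47.6] 0.57
((0.4347439706325531, 0.005936603993177414), (0.05898697301745415, 0.11695286631584167), 85.91919708251953) [0.43509007 0.00645494]
[436.1, 259.6, 111.3, 61.0] 0.26
((0.4884459674358368, -0.2379935085773468), (0.0991106778383255, 0.29172271490097046), 10.923563003540039) [ 0.4822748  -0.21291961]
caddy ((0.4778823256492615, -0.2201612889766693), (0.09663279354572296, 0.274979829788208), 10.507774353027344)
```

View pics/c1.png

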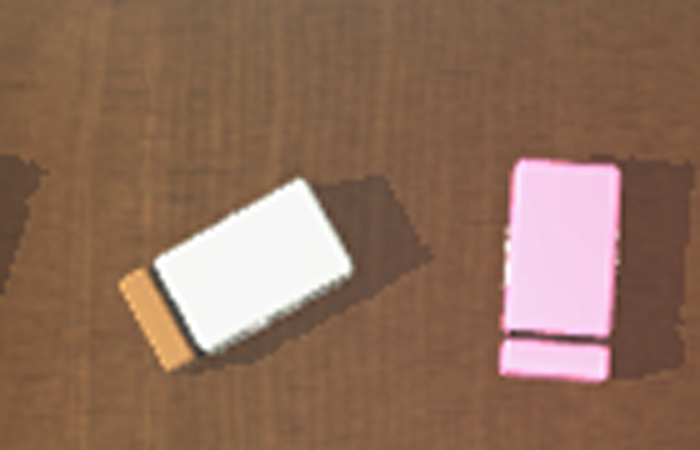

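View pics/c2.png

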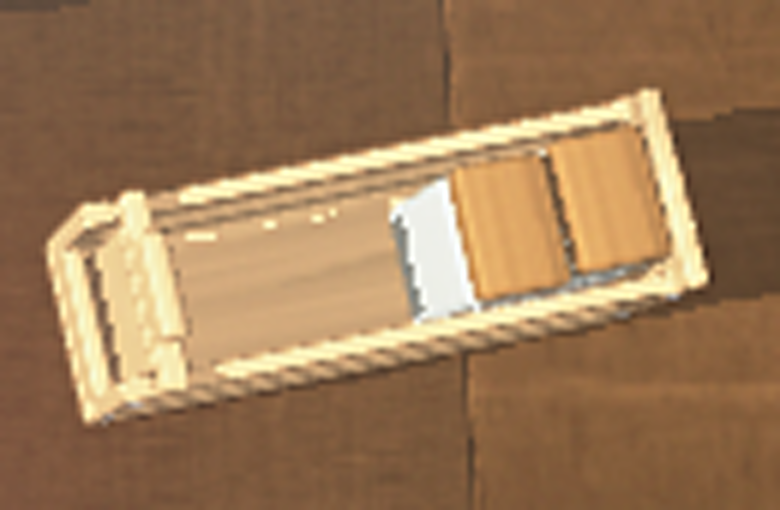

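The crop confirms it: the white box with the lid end at lower left, crop (157,320), is the canister, and the pink one at (560,270) isn't. In the caddy crop the stop is at (158,290), and the packed lids are at (510,225) and (610,200). Next I'll fit the caddy pose by silhouette in both views and check it with an overlay.

```bash
cat > fit.py <<'E'
from h import *
from scipy.optimize import minimize
def boxpts(x0,x1,y0,y1,z0,z1): return np.array([[x,y,z] for x in(x0,x1) for y in(y0,y1) for z in(z0,z1)])
def tf(P,p): c,s=np.cos(p[2]),np.sin(p[2]); return P@np.array([[c,-s,0],[s,c,0],[0,0,1]]).T+[p[0],p[1],0]
def render(f,boxes,p,S=4):
    m=np.zeros((480*S,640*S),np.uint8)
    for b in boxes:
        h=cv2.convexHull(((proj(f,tf(b,p))+.5)*S).astype(np.int32)); cv2.fillConvexPoly(m,h,1)
    return cv2.resize(m.astype(np.float32),(640,480),interpolation=cv2.INTER_AREA)
def fit(views,boxes,p0):
    cost=lambda p:sum(np.abs(render(f,boxes,p)-m).sum() for f,m in views)
    r=minimize(cost,p0,method='Nelder-Mead',options=dict(initial_simplex=np.array([p0]+[np.array(p0)+d for d in np.diag([.012,.012,.06])]),maxiter=150)); return r.x,r.fun
E
python3 - <<'E'
from fit import *
F={c:grab(c) for c in('scene','top')}
cad=[boxpts(-.043,.043,-.125,.125,0,.112),boxpts(-.043,.043,-.125,-.115,0,.128)]
can=[boxpts(-.029,.029,0,.116,0,.04)]  # y = lid dir
V={}
for c in F:
    V[c]=models.silhouettes('caddy',c)[0]['pixels'].astype(float)
for k in(['top'],['scene'],['top','scene']):
    print('caddy',k,fit([(F[c],V[c]) for c in k],cad,[.478,-.22,.183]))
p,_=fit([(F[c],V[c]) for c in F],cad,[.478,-.22,.183])
U={}
for c in F:
    ss=models.silhouettes('canister',c); q=proj(F[c],np.array([.435,.18,.02]))
    s=min(ss,key=lambda s:np.hypot(*(np.array(s['extent'][:2])-q))); print(s['extent'],q); U[c]=s['pixels'].astype(float)
for k in(['top'],['scene'],['top','scene']):
    print('can',k,fit([(F[c],U[c]) for c in k],can,[.463,.13,.507]))
# crop points -> caddy frame
g=lambda P:np.array(P)/6.+[375,215]-.5
Ri=lambda W:(W[:,:2]-p[:2])@np.array([[np.cos(p[2]),-np.sin(p[2])],[np.sin(p[2]),np.cos(p[2])]])
print('A',Ri(unproj(F['top'],g([(553,150),(635,125),(668,250),(578,272)]),.126)))
print('B',Ri(unproj(F['top'],g([(450,172),(545,150),(570,275),(475,303)]),.126)))
print('stop',Ri(unproj(F['top'],g([(133,195),(170,385),(160,235),(175,335)]),.128)))
im=cv2.resize(F['top']['pixels'][:,:,::-1],None,fx=6,fy=6,interpolation=cv2.INTER_CUBIC)
def rect(x,y0,y1,z,col):
    P=tf(np.array([[-x,y0,z],[x,y0,z],[x,y1,z],[-x,y1,z]]),p); cv2.polylines(im,[((proj(F['top'],P)+.5)*6).astype(np.int32)],True,col,1)
rect(.043,-.125,.125,.112,(0,0,255));rect(.033,-.115,.115,.112,(255,0,0));rect(.043,-.125,-.115,.128,(0,255,0))
cv2.imwrite('pics/ov.png',im[215*6:300*6,375*6:505*6])
E
```

```text
caddy ['top'] (array([ 0.48165258, -0.22518766,  0.18956882]), np.float64(1233.9375))
caddy ['scene'] (array([ 0.48298913, -0.22723767,  0.17423813]), np.float64(1586.0))
caddy ['top', 'scene'] (array([ 0.48221917, -0.22669118,  0.18385498]), np.float64(2827.9375))
[280.0, 290.0, 37.3, 27.3] [277.92161424 288.79261411]
[282.1, 280.5, 45.6, 35.8] [282.12114348 279.86705406]
can ['top'] (array([0.46125343, 0.12955317, 0.50299338]), np.float64(96.6875))
can ['scene'] (array([0.46219468, 0.12651235, 0.49223859]), np.float64(110.0625))
can ['top', 'scene'] (array([0.46428536, 0.12908948, 0.53023603]), np.float64(215.375))
A [[ 0.02573529 -0.0726764 ]
 [ 0.02936775 -0.10930264]
 [-0.02503979 -0.10940046]
 [-0.02668316 -0.07007001]]
B [[ 0.02508952 -0.02779293]
 [ 0.02639556 -0.06936748]
 [-0.02725701 -0.06646895]
 [-0.03094011 -0.02458272]]
stop [[ 0.04139291  0.10576754]
 [-0.03960328  0.10864077]
 [ 0.0226175   0.09848286]
 [-0.0196619   0.10186936]]
```

View pics/ov.png

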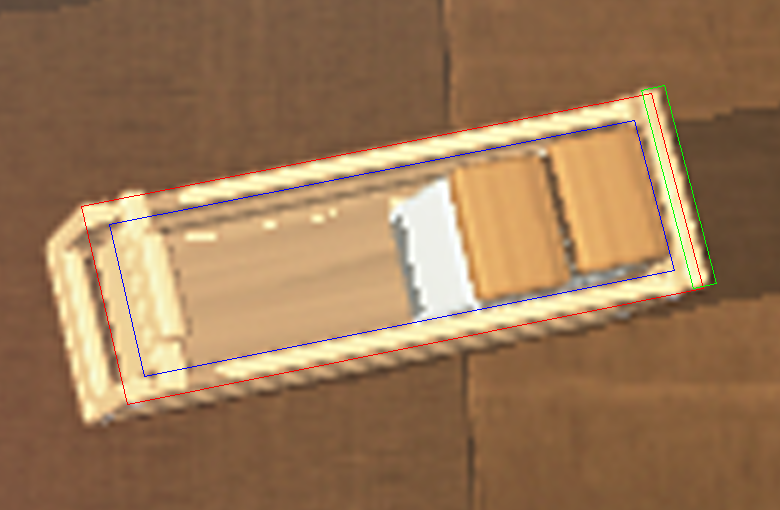

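The overlay matches to within about 3 mm along the row, so I'm shifting the caddy centre to (0.482, -0.2245) with yaw 0.184. That leaves about 125 mm free, which agrees with the description. The tool can't tilt, so the plan is:
- Pinch the canister across its width near the lid.
- Pivot it up over its base edge on the worktop.
- Regrip it across the broad faces.
- Place it in the caddy.

Call:
play_rows --pt "0.88 0.93 0" --pt "0.88 0.93 0" --pt "0.88 0.93 0" --pt "0.88 0.93 0" --pt "0.88 0.93 0" --pt "0.88 0.93 0" --pt "0.88 0.93 0" --pt "0.88 0.93 0" --twist '[0,0,0,0,0,0,0,0]' --fingers 1

```text
t: 2.35
eef_pos: [0.283, 0.435, 0.2457]
ee_rot: [-3.141, -0.0, -0.229]
force: [0.2, -0.1, -0.5]
width: 0.0876
gripper_force: 0.0
```

Call:
play_rows --pt "0.88 0.93 0" --pt "0.88 0.93 0" --pt "0.88 0.93 0" --pt "0.88 0.93 0" --pt "0.88 0.93 0" --pt "0.88 0.93 0" --pt "0.88 0.93 0" --pt "0.88 0.93 0" --twist '[0,0,0,0,0,0,0,0]'

```text
t: 3.35
eef_pos: [0.412, 0.2139, 0.2458]
ee_rot: [-3.141, -0.0, -0.229]
force: [0.6, 0.3, 0.7]
width: 0.0881
gripper_force: 0.0
```

Call:
play_rows --pt "0 0 0" --pt "0 0 0" --pt "0 0 0" --pt "0 0 0" --pt "0 0 0" --pt "0 0 0" --pt "0 0 0" --pt "0 0 0" --twist '[0.9,0.9,0.9,0.9,0.9,0.9,0.15,0]'

```text
t: 4.35
eef_pos: [0.4116, 0.215, 0.2456]
ee_rot: [-3.141, 0.0, -1.059]
force: [0.2, 0.2, 0.3]
width: 0.0874
gripper_force: 0.0
```

Call:
play_rows --pt "0 -0.05 1" --pt "0 0 1" --pt "0 0 1" --pt "0 0 1" --pt "0 0 1" --pt "0 0 1" --pt "0 0 1" --pt "0 0 1" --twist '[0,0,0,0,0,0,0,0]'

```text
t: 5.35
eef_pos: [0.4128, 0.2159, 0.0449]
ee_rot: [-3.141, 0.0, -1.059]
force: [-0.2, 0.8, -1.3]
width: 0.0878
gripper_force: 0.0
```

Call:
play_rows --pt "0 0 0.5" --pt "0 0 0.36" --pt "0 0 0" --twist '[0,0,0]'

```text
t: 5.72
eef_pos: [0.4127, 0.2158, 0.0239]
ee_rot: [3.141, -0.0, -1.061]
force: [-0.1, 0.5, 0.3]
width: 0.0879
gripper_force: 0.0
```

Call:
play_rows --pt "0 0 0" --pt "0 0 0" --pt "0 0 0" --pt "0 0 0" --pt "0 0 0" --pt "0 0 0" --twist '[0,0,0,0,0,0]' --fingers 0 --newtons 6

```text
t: 6.48
eef_pos: [0.4129, 0.2161, 0.0244]
ee_rot: [-3.141, 0.0, -1.061]
force: [-1.3, -0.1, 5.1]
width: 0.0579
gripper_force: 6.0
```

Call:
play_rows --pt "0.12 0 -0.43" --pt "0.15 0 -0.38" --pt "0.19 0 -0.36" --pt "0.22 0 -0.34" --pt "0.25 0 -0.31" --pt "0.28 0 -0.29" --pt "0.31 0 -0.26" --pt "0.33 0 -0.23" --twist '[0,0,0,0,0,0,0,0]'

```text
t: 7.48
eef_pos: [0.4354, 0.1749, 0.0894]
ee_rot: [3.141, -0.0, -1.061]
force: [-0.1, 0.6, -2.0]
width: 0.0578
gripper_force: 6.0
```

```bash
python3 - <<'E'
from h import *
s=grab('scene');t=grab('top')
a=cv2.resize(s['pixels'][240:330,220:340,::-1],None,fx=5,fy=5,interpolation=cv2.INTER_CUBIC)[:450,:400]
b=cv2.resize(t['pixels'][230:320,250:330,::-1],None,fx=5,fy=5,interpolation=cv2.INTER_CUBIC)
cv2.imwrite('pics/m.png',np.hstack([a,b]))
E
```

```text
(no output)
```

View pics/m.png

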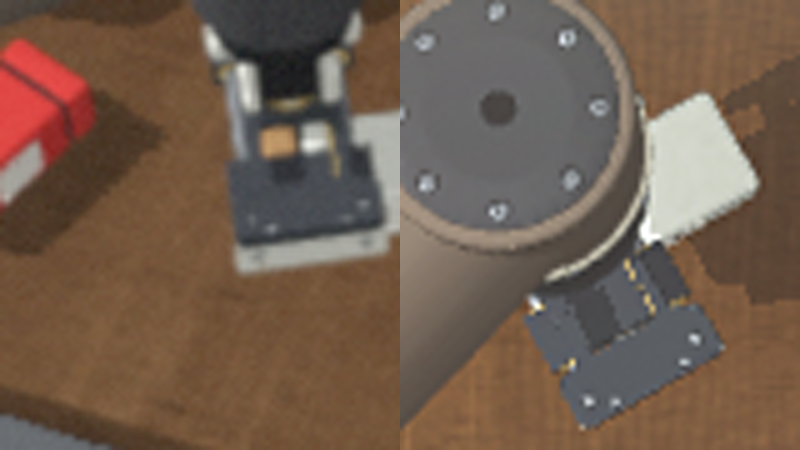

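The picture shows the canister in the fingers, with its white part sticking out towards the base end at crop (700,165). The tilt isn't clear, so I'll test it numerically.

```bash
python3 - <<'E'
from h import *
st=arm.get_state(); print(st['moment'],st['force'])
t=grab('top'); T=st['eef_pos']; d=np.array([-.488,.873,0]);w=np.array([.873,.488,0]);z=np.array([0,0,1.])
# observed base corners (px)
print('obs',[(250+(755-400)/5,230+185/5),(250+(705-400)/5,230+95/5)])
for a in (0,10,20,30,45,60):
    a_=np.radians(a); L=d*np.cos(a_)+z*np.sin(a_); B=-d*np.sin(a_)+z*np.cos(a_)  # lid dir, top-face normal
    g=T-.004*B-.1*L
    print(a,[proj(t,g+sg*.029*w+h*B).round(1).tolist() for h in(.02,-.02) for sg in(-1,1)], 'minz',(g-.02*B)[2].round(3))
E
```

```text
[0.15180941 0.08693574 0.0211401 ] [ 0.31312561  0.42602058 -2.24100684]
obs [(321.0, 267.0), (311.0, 249.0)]
0 [[321.9, 266.5], [310.6, 247.1], [321.6, 268.4], [310.6, 249.5]] minz 0.066
10 [[322.2, 267.1], [311.0, 247.9], [319.6, 270.3], [308.8, 251.6]] minz 0.049
20 [[321.5, 268.3], [310.4, 249.3], [316.8, 272.5], [306.1, 254.0]] minz 0.033
30 [[319.8, 270.0], [308.9, 251.2], [313.2, 275.1], [302.6, 256.8]] minz 0.019
45 [[315.6, 273.3], [304.9, 254.9], [306.6, 279.6], [296.1, 261.4]] minz 0.002
60 [[309.8, 277.4], [299.2, 259.2], [298.9, 284.4], [288.6, 266.3]] minz -0.009
```

The canister is still almost level because torsional friction in the grip holds it. Weight is about 2.2 N, so I'll loosen the grip to let it swing; at this height the base would land at about 45°.

Call:
play_rows --pt "0 0 0" --pt "0 0 0" --pt "0 0 0" --pt "0 0 0" --twist '[0,0,0,0]' --newtons 3

```text
t: 8.12
eef_pos: [0.4351, 0.1756, 0.089]
ee_rot: [3.141, 0.0, -1.061]
force: [-0.6, 0.5, -1.3]
width: 0.0581
gripper_force: 3.0
```

```bash
python3 - <<'E'
from h import *
st=arm.get_state(); print(st['moment'],st['force'])
t=grab('top'); cv2.imwrite('pics/m2.png',cv2.resize(t['pixels'][230:320,250:350,::-1],None,fx=6,fy=6,interpolation=cv2.INTER_CUBIC))
p=t['pixels'].astype(int); m=(p.min(2)>165)&(p.max(2)-p.min(2)<40); m[:235]=0;m[300:]=0;m[:,:285]=0;m[:,332:]=0
q=np.argwhere(m)[:,::-1]; print(len(q),cv2.minAreaRect(q.astype(np.float32)) , q.max(0),q.min(0))
E
```

```text
[ 0.197644    0.3076152  -0.07237476] [-0.5535558   0.49829901 -1.2875048 ]
273 ((298.48077392578125, 275.0961608886719), (29.613536834716797, 41.18438720703125), 11.309932708740234) [314 298] [285 252]
```

It swung down to about 45° and the base is resting on the table. I'll continue the arc at 3 N.

Call:
play_rows --pt "0.35 0 -0.19" --pt "0.37 0 -0.16" --pt "0.39 0 -0.12" --pt "0.39 0 -0.08" --pt "0.4 0 -0.04" --pt "0.4 0 0" --pt "0.4 0 0.02" --pt "0.4 0 0.04" --twist '[0,0,0,0,0,0,0,0]'

```text
t: 9.18
eef_pos: [0.4733, 0.1072, 0.102]
ee_rot: [3.141, 0.0, -1.061]
force: [-0.2, 0.6, -0.8]
width: 0.058
gripper_force: 3.0
```

```bash
python3 - <<'E'
from h import *
st=arm.get_state(); print(st['moment'],st['force'])
t=grab('top');s=grab('scene')
b=cv2.resize(t['pixels'][235:315,255:345,::-1],None,fx=4.4,fy=5,interpolation=cv2.INTER_CUBIC)
a=cv2.resize(s['pixels'][250:330,250:330,::-1],None,fx=5,fy=5,interpolation=cv2.INTER_CUBIC)
cv2.imwrite('pics/m3.png',np.hstack([a,b])); 
T=st['eef_pos'];d=np.array([-.488,.873,0]);w=np.array([.873,.488,0]);z=np.array([0,0,1.])
for a in (45,60,75,90,100):
    a_=np.radians(a); L=d*np.cos(a_)+z*np.sin(a_); B=-d*np.sin(a_)+z*np.cos(a_); g=T-.004*B-.1*L
    print(a,[proj(t,g+sg*.029*w+h*B).round(0).tolist() for h in(.02,-.02) for sg in(-1,1)], 'minz',(g-.02*B)[2].round(3),(g+.02*B)[2].round(3))
E
```

```text
[ 0.28233312  0.06459803 -0.01639801] [-0.16448396  0.57609124 -0.81483905]
45 [[341.0, 259.0], [330.0, 240.0], [331.0, 265.0], [321.0, 247.0]] minz 0.014 0.043
60 [[335.0, 263.0], [324.0, 245.0], [323.0, 270.0], [313.0, 252.0]] minz 0.003 0.023
75 [[327.0, 268.0], [317.0, 249.0], [315.0, 275.0], [305.0, 257.0]] minz -0.001 0.01
90 [[319.0, 272.0], [309.0, 254.0], [307.0, 280.0], [296.0, 262.0]] minz 0.002 0.002
100 [[314.0, 276.0], [303.0, 258.0], [301.0, 283.0], [291.0, 264.0]] minz 0.008 0.001
```

View pics/m3.png

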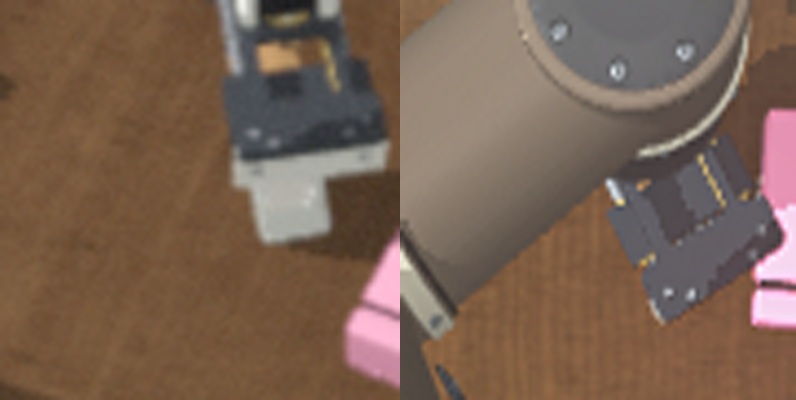

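The left panel shows the canister hanging below the gripper, with its bottom at about scene px (304–316, 298). I'll compare that with the predictions by angle.

```bash
python3 - <<'E'
from h import *
st=arm.get_state(); s=grab('scene')
T=st['eef_pos'];d=np.array([-.488,.873,0]);w=np.array([.873,.488,0]);z=np.array([0,0,1.])
for a in (60,70,80,90,100,110):
    a_=np.radians(a); L=d*np.cos(a_)+z*np.sin(a_); B=-d*np.sin(a_)+z*np.cos(a_); g=T-.004*B-.1*L
    print(a,[proj(s,g+sg*.029*w+h*B).round(1).tolist() for h in(.02,-.02) for sg in(-1,1)])
E
```

```text
60 [[330.5, 289.9], [326.9, 273.5], [318.5, 295.5], [315.1, 279.1]]
70 [[325.4, 292.6], [321.9, 276.2], [312.4, 297.1], [309.2, 280.7]]
80 [[319.8, 294.8], [316.5, 278.4], [306.2, 298.1], [303.1, 281.6]]
90 [[313.9, 296.4], [310.7, 280.0], [300.0, 298.4], [297.1, 281.9]]
100 [[307.8, 297.6], [304.7, 281.1], [294.1, 298.1], [291.2, 281.6]]
110 [[301.7, 298.1], [298.7, 281.6], [288.4, 297.3], [285.7, 280.7]]
```

The tilt is about 85°, nearly upright with the base at the table. I'll lower it a touch and release.

Call:
play_rows --pt "0.1 0 0.05" --pt "0 0 0" --pt "0 0 0" --twist '[0,0,0]'

```text
t: 9.7
eef_pos: [0.4742, 0.1057, 0.1011]
ee_rot: [3.142, -0.0, -1.061]
force: [-0.4, -1.7, 3.8]
width: 0.0576
gripper_force: 3.0
```

Call:
play_rows --pt "0 0 0" --pt "0 0 0" --pt "0 0 0" --pt "0 0 0" --twist '[0,0,0,0]' --fingers 1

```text
t: 10.2
eef_pos: [0.4742, 0.1057, 0.101]
ee_rot: [-3.142, 0.0, -1.061]
force: [0.9, 0.1, 0.3]
width: 0.0867
gripper_force: 0.0
```

Call:
play_rows --pt "0 0 -0.4" --pt "0 0 -0.8" --pt "0 0 -1" --pt "0 0 -1" --pt "0 0 0" --twist '[0,0,0,0,0]'

```text
t: 10.82
eef_pos: [0.4754, 0.1063, 0.1837]
ee_rot: [-3.137, 0.0, -1.061]
force: [0.2, -0.2, -0.1]
width: 0.0878
gripper_force: 0.0
```

Call:
play_rows --pt "-1 0 0" --pt "-1 0 0" --pt "-1 0 0" --pt "-1 0 0" --pt "-1 0 0" --pt "-1 0 0" --pt "-1 0 0" --pt "0 0 0" --twist '[-1,-1,-1,-1,-1,-1,-1,-1]'

```text
t: 11.82
eef_pos: [0.3359, 0.2014, 0.181]
ee_rot: [-3.141, 0.0, 0.145]
force: [1.0, -0.7, 0.1]
width: 0.0876
gripper_force: 0.0
```

```bash
python3 - <<'E'
from fit import *
print(arm.get_state()['eef_pos'],arm.get_state()['ee_rot'])
F={c:grab(c,c+'_st.png') for c in('scene','top')}
can=[boxpts(-.029,.029,-.02,.02,0,.116)]
V=[]
for c in F:
    q=proj(F[c],np.array([.472,.108,.06])); ss=models.silhouettes('canister',c); print(c,q,[(s['extent'],s['confidence']) for s in ss])
    s=min(ss,key=lambda s:np.hypot(*(np.array(s['extent'][:2])-q))); V.append((F[c],s['pixels'].astype(float)))
for v in([V[0]],[V[1]],V): print(fit(v,can,[.473,.108,.51]))
a=cv2.resize(F['scene']['pixels'][230:330,250:350,::-1],None,fx=4,fy=4);b=cv2.resize(F['top']['pixels'][230:330,250:350,::-1],None,fx=4,fy=4)
cv2.imwrite('pics/st.png',np.hstack([a,b]))
E
```

```text
[0.33592996 0.20144376 0.18104031] [-3.14123951e+00  2.02441224e-04  1.45244163e-01]
scene [305.90660667 277.55827727] [([338.1, 309.6, 34.6, 47.9], 0.69)]
top [308.45838356 264.05554804] [([346.0, 280.2, 26.2, 46.8], 0.74), ([210.3, 277.5, 36.0, 43.6], 0.56)]
(array([0.48447454, 0.11366435, 0.39563657]), np.float64(1516.25))
(array([0.31495519, 0.10454839, 0.6318107 ]), np.float64(1331.75))
(array([0.46495816, 0.14059328, 0.38882373]), np.float64(2908.625))
```

View pics/st.png

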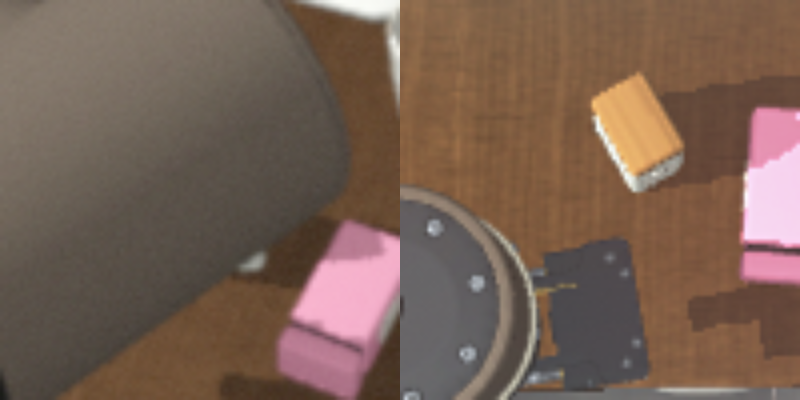

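The canister is standing on the worktop, lid up. In the right panel its lid corners are at (592,100), (640,73), (683,150) and (637,177). I'll measure it from the orange lid pixels.

```bash
python3 - <<'E'
from fit import *
t=grab('top'); hsv=cv2.cvtColor(t['pixels'],cv2.COLOR_RGB2HSV)
m=cv2.inRange(hsv,(8,90,150),(25,255,255)); m[:240]=0;m[285:]=0;m[:,:292]=0;m[:,328:]=0
q=np.argwhere(m)[:,::-1].astype(np.float32); w=unproj(t,q,.116)[:,:2].astype(np.float32)
print(len(q),cv2.minAreaRect(w),w.mean(0))
c=unproj(t,np.array([(592,100),(640,73),(683,150),(637,177)])/4.+[150,230]-.5,.116)[:,:2]
print(c,c.mean(0), [np.linalg.norm(c[i]-c[i-1]) for i in range(4)])
# moments-based axis
C=np.cov((w-w.mean(0)).T); e,v=np.linalg.eigh(C); print(v[:,1],np.degrees(np.arctan2(v[1,1],v[0,1])))
E
```

```text
336 ((0.4735429584980011, 0.10738968849182129), (0.05677242577075958, 0.039251118898391724), 29.912376403808594) [0.47376838 0.10699881]
[[0.48953594 0.13525738]
 [0.50649189 0.1045876 ]
 [0.45685785 0.07803286]
 [0.44011353 0.10729964]] [0.4732498  0.10629437] [np.float64(0.05678211915900855), np.float64(0.03504481980572842), np.float64(0.05629113569764186), np.float64(0.03371819215476721)]
[-0.87053127 -0.49211311] -150.52043508968663
```

Call:
play_rows --pt "0 0 0" --pt "0 0 0" --pt "0 0 0" --pt "0 0 0" --twist '[-0.83,-0.82,-0.82,0]'

```text
t: 12.58
eef_pos: [0.3375, 0.2014, 0.1809]
ee_rot: [3.141, 0.0, 0.506]
force: [0.5, 0.2, -0.1]
width: 0.088
gripper_force: 0.0
```

Call:
play_rows --pt "0.42 0.86 0" --pt "0.42 0.86 0" --pt "0.42 0.86 0" --pt "0.42 0.86 0" --pt "0.42 0.86 0" --pt "0.42 0.85 0" --pt "0.42 0.85 0" --pt "0 0 0" --twist '[0,0,0,0,0,0,0,0]'

```text
t: 13.58
eef_pos: [0.4754, 0.1056, 0.1805]
ee_rot: [3.141, 0.001, 0.503]
force: [0.0, -0.2, -0.6]
width: 0.0872
gripper_force: 0.0
```

Call:
play_rows --pt "0 -0.08 0.6" --pt "0 0 0.8" --pt "0 0 0.8" --pt "0 0 0.6" --pt "0 0 0.3" --pt "0 0 0" --twist '[-0.08,0,0,0,0,0]'

```text
t: 14.32
eef_pos: [0.473, 0.1083, 0.103]
ee_rot: [3.142, 0.001, 0.521]
force: [0.1, -0.1, 0.3]
width: 0.0876
gripper_force: 0.0
```

Call:
play_rows --pt "0 0 0" --pt "0 0 0" --pt "0 0 0" --pt "0 0 0" --pt "0 0 0" --pt "0 0 0" --pt "0 0 0" --twist '[0,0,0,0,0,0,0]' --fingers 0 --newtons 15

```text
t: 15.2
eef_pos: [0.4736, 0.1082, 0.1036]
ee_rot: [3.142, -0.0, 0.521]
force: [-0.8, -1.3, 1.7]
width: 0.0402
gripper_force: 14.9
```

Call:
play_rows --pt "0 0 -0.4" --pt "0 0 -0.8" --pt "0 0 -1" --pt "0 0 -1" --pt "0 0 -1" --pt "0 0 -1" --pt "0 0 -1" --pt "0 0 -0.6" --twist '[0,0,0,0,0,0,0,0]'

```text
t: 16.2
eef_pos: [0.4737, 0.1083, 0.2752]
ee_rot: [-3.141, -0.002, 0.521]
force: [0.3, 0.7, -1.8]
width: 0.0396
gripper_force: 14.9
```

Call:
play_rows --pt "0 0 0" --pt "0 0 0" --pt "0 0 0" --pt "0 0 0" --pt "0 0 0" --pt "0 0 0" --twist '[0.45,0.45,0.45,0.45,0.45,0]'

```text
t: 16.95
eef_pos: [0.4733, 0.1081, 0.2734]
ee_rot: [3.141, 0.001, 0.184]
force: [0.4, -0.3, -1.7]
width: 0.0396
gripper_force: 14.9
```

Call:
play_rows --pt "-0.13 0.5 0" --pt "-0.13 0.75 0" --pt "-0.13 0.75 0" --pt "-0.13 0.75 0" --pt "-0.13 0.75 0" --pt "-0.13 0.75 0" --pt "-0.13 0.75 0" --pt "-0.13 0.75 0" --twist '[0,0,0,0,0,0,0,0]'

```text
t: 17.95
eef_pos: [0.474, -0.0397, 0.2737]
ee_rot: [3.142, -0.0, 0.183]
force: [0.7, 0.0, -2.5]
width: 0.04
gripper_force: 14.9
```

Call:
play_rows --pt "-0.13 0.75 0" --pt "-0.13 0.75 0" --pt "-0.13 0.75 0" --pt "-0.13 0.75 0" --pt "-0.13 0.75 0" --pt "-0.13 0.75 0" --pt "-0.13 0.75 0" --pt "-0.13 0.7 0" --twist '[0,0,0,0,0,0,0,0]'

```text
t: 18.95
eef_pos: [0.4752, -0.1907, 0.2736]
ee_rot: [3.142, 0.0, 0.183]
force: [0.4, -0.0, -2.1]
width: 0.0399
gripper_force: 14.9
```

Call:
play_rows --pt "0 0.1 0" --pt "0 0 0" --pt "0 0 0" --twist '[0,0,0]'

```text
t: 19.32
eef_pos: [0.4762, -0.1912, 0.2736]
ee_rot: [-3.142, -0.0, 0.184]
force: [-0.2, 0.8, -1.3]
width: 0.0399
gripper_force: 14.9
```

The canister is over the caddy at caddy-frame x ≈ 0 and y ≈ +0.034. I'll lower it in stages and watch the force.

Call:
play_rows --pt "0 0 0.5" --pt "0 0 0.6" --pt "0 0 0.5" --pt "0 0 0.3" --pt "0 0 0.2" --pt "0 0 0.2" --pt "0 0 0.2" --pt "0 0 0.2" --twist '[0,0,0,0,0,0,0,0]'

```text
t: 20.32
eef_pos: [0.4765, -0.1913, 0.2059]
ee_rot: [3.141, -0.0, 0.184]
force: [-0.6, 0.0, -1.7]
width: 0.0397
gripper_force: 14.9
```

```bash
python3 - <<'E'
from fit import *
st=arm.get_state(); print(st['eef_pos'],st['force'],st['moment'])
t=grab('top');s=grab('scene')
a=cv2.resize(t['pixels'][215:295,375:475,::-1],None,fx=4,fy=5,interpolation=cv2.INTER_CUBIC)
b=cv2.resize(s['pixels'][260:340,365:445,::-1],None,fx=5,fy=5,interpolation=cv2.INTER_CUBIC)
cv2.imwrite('pics/in.png',np.hstack([a,b]))
E
```

```text
[ 0.4764637  -0.19133574  0.20592205] [-0.55993432  0.0017783  -1.65578331] [-0.0026559   0.00454405 -0.04979156]
```

View pics/in.png

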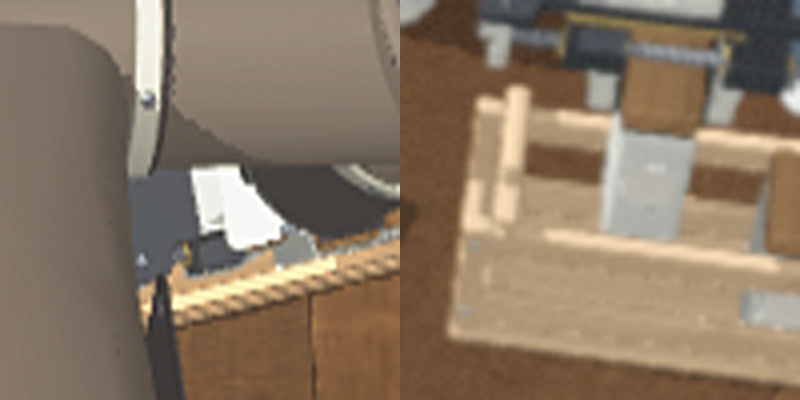

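The canister has entered between the slats (right panel, bottom at about (645,235)) with no contact force, and the stop is clear to its left at (510,150). I'll continue down.

Call:
play_rows --pt "0 0 0.3" --pt "0 0 0.4" --pt "0 0 0.4" --pt "0 0 0.4" --pt "0 0 0.4" --pt "0 0 0.4" --pt "0 0 0.4" --pt "0 0 0.4" --twist '[0,0,0,0,0,0,0,0]'

```text
t: 21.42
eef_pos: [0.4764, -0.1913, 0.1279]
ee_rot: [3.142, -0.0, 0.184]
force: [-0.1, -0.3, -2.7]
width: 0.0401
gripper_force: 14.9
```

Call:
play_rows --pt "0 0 0.2" --pt "0 0 0.1" --pt "0 0 0.08" --pt "0 0 0.06" --pt "0 0 0.04" --twist '[0,0,0,0,0]'

```text
t: 22.05
eef_pos: [0.4765, -0.1913, 0.1167]
ee_rot: [3.142, -0.0, 0.184]
force: [-0.3, 0.4, -1.8]
width: 0.0403
gripper_force: 14.9
```

Call:
play_rows --pt "0 0 0.04" --pt "0 0 0.04" --pt "0 0 0.04" --pt "0 0 0.02" --twist '[0,0,0,0]'

```text
t: 22.55
eef_pos: [0.4766, -0.1915, 0.1135]
ee_rot: [3.141, -0.0, 0.184]
force: [-1.0, -0.4, 4.6]
width: 0.0401
gripper_force: 15.0
```

It's resting on the floor (4.6 N). I'll release it, retreat upward, and go behind the stop with the fingers shut.

Call:
play_rows --pt "0 0 0" --pt "0 0 0" --pt "0 0 0" --pt "0 0 0" --twist '[0,0,0,0]' --fingers 0.68

```text
t: 23.05
eef_pos: [0.4764, -0.1913, 0.113]
ee_rot: [-3.142, 0.0, 0.184]
force: [0.2, 0.3, 0.4]
width: 0.0595
gripper_force: 0.0
```

Call:
play_rows --pt "0 0 -0.3" --pt "0 0 -0.6" --pt "0 0 -0.9" --pt "0 0 -1" --pt "0 0 -1" --pt "0 0 -0.4" --pt "0 0 0" --twist '[0,0,0,0,0,0,0]'

```text
t: 23.92
eef_pos: [0.4767, -0.1913, 0.2188]
ee_rot: [3.141, -0.002, 0.184]
force: [0.9, -0.0, -1.0]
width: 0.0595
gripper_force: 0.0
```

Call:
play_rows --pt "0 -0.6 0" --pt "0 -0.7 0" --pt "0 -0.7 0" --pt "0 -0.7 0" --pt "0 -0.7 0" --pt "0 -0.7 0" --pt "0 -0.6 0" --pt "0 0 0" --twist '[0,0,0,0,0,0,0,0]' --fingers 0

```text
t: 24.92
eef_pos: [0.4546, -0.0746, 0.218]
ee_rot: [-3.142, 0.0, 0.186]
force: [0.9, -0.3, 0.8]
width: 0.0004
gripper_force: 0.0
```

```bash
python3 - <<'E'
from fit import *
print(arm.get_state()['eef_pos'])
t=grab('top');s=grab('scene')
a=cv2.resize(t['pixels'][215:295,375:500,::-1],None,fx=4,fy=5,interpolation=cv2.INTER_CUBIC)
b=cv2.resize(s['pixels'][260:340,370:430,::-1],None,fx=5,fy=5,interpolation=cv2.INTER_CUBIC)
cv2.imwrite('pics/in2.png',np.hstack([a,b]))
E
```

```text
[ 0.45458936 -0.07460164  0.21796738]
```

View pics/in2.png

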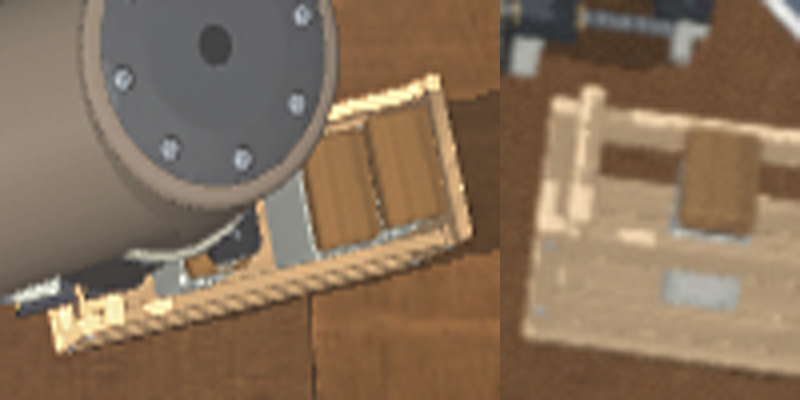

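The canister is upright in the caddy (right panel, lid at (720,180)), and the gripper is behind the stop. I'll lower to tab height and push gently.

Call:
play_rows --pt "0 0 0.5" --pt "0 0 0.7" --pt "0 0 0.7" --pt "0 0 0.5" --pt "0 0 0.2" --pt "0 0 0" --twist '[0,0,0,0,0,0]'

```text
t: 25.78
eef_pos: [0.4549, -0.076, 0.1528]
ee_rot: [3.141, 0.001, 0.184]
force: [-0.3, 1.2, 0.8]
width: 0.0005
gripper_force: 0.0
```

Call:
play_rows --pt "0 0.15 0" --pt "0 0.15 0" --pt "0 0.15 0" --pt "0 0.15 0" --pt "0 0.15 0" --pt "0 0.15 0" --pt "0 0.15 0" --pt "0 0.15 0" --twist '[0,0,0,0,0,0,0,0]'

```text
t: 26.78
eef_pos: [0.4604, -0.1053, 0.153]
ee_rot: [-3.141, -0.0, 0.184]
force: [-0.5, 4.3, 2.0]
width: 0.0006
gripper_force: 1.5
```

Call:
play_rows --pt "0 0.2 0" --pt "0 0.2 0" --pt "0 0.2 0" --pt "0 0.2 0" --pt "0 0.2 0" --pt "0 0.2 0" --pt "0 0.2 0" --pt "0 0.2 0" --twist '[0,0,0,0,0,0,0,0]'

```text
t: 27.78
eef_pos: [0.4677, -0.1449, 0.153]
ee_rot: [-3.142, 0.0, 0.184]
force: [-0.4, 3.2, 0.8]
width: 0.0004
gripper_force: 1.9
```

Call:
play_rows --pt "0 0.15 0" --pt "0 0.15 0" --pt "0 0.15 0" --pt "0 0.15 0" --pt "0 0.15 0" --pt "0 0.15 0" --twist '[0,0,0,0,0,0]'

```text
t: 28.52
eef_pos: [0.4719, -0.167, 0.1531]
ee_rot: [-3.142, 0.0, 0.184]
force: [-1.2, 4.0, 0.7]
width: 0.0001
gripper_force: 2.2
```

Call:
play_rows --pt "0 0.1 0" --pt "0 0.1 0" --pt "0 0.1 0" --pt "0 0.1 0" --pt "0 0.1 0" --twist '[0,0,0,0,0]'

```text
t: 29.15
eef_pos: [0.4741, -0.1791, 0.1531]
ee_rot: [-3.142, -0.0, 0.184]
force: [0.7, 4.7, 0.7]
width: 0.0006
gripper_force: 2.1
```

Call:
play_rows --pt "0 0.06 0" --pt "0 0.06 0" --pt "0 0.06 0" --twist '[0,0,0]'

```text
t: 29.52
eef_pos: [0.4749, -0.1835, 0.1531]
ee_rot: [-3.142, -0.0, 0.184]
force: [-0.6, 3.7, -0.6]
width: 0.0004
gripper_force: 2.1
```

Call:
play_rows --pt "0 0.06 0" --pt "0 0.06 0" --pt "0 0.06 0" --twist '[0,0,0]'

```text
t: 29.9
eef_pos: [0.4757, -0.188, 0.153]
ee_rot: [-3.142, 0.0, 0.184]
force: [0.7, 4.2, 0.5]
width: 0.0002
gripper_force: 2.0
```

Call:
play_rows --pt "0 0.06 0" --pt "0 0.06 0" --twist '[0,0]'

```text
t: 30.15
eef_pos: [0.4762, -0.1906, 0.1531]
ee_rot: [-3.141, -0.0, 0.184]
force: [-1.4, 7.2, 2.7]
width: 0.0002
gripper_force: 3.4
```

Call:
play_rows --pt "0 0.06 0" --pt "0 0.06 0" --twist '[0,0]'

```text
t: 30.4
eef_pos: [0.4767, -0.1931, 0.153]
ee_rot: [-3.14, -0.0, 0.183]
force: [-2.6, 17.1, 8.2]
width: 0.0004
gripper_force: 8.9
```

Call:
play_rows --pt "0 0.05 0" --pt "0 0.05 0" --twist '[0,0]'

```text
t: 30.65
eef_pos: [0.4767, -0.1933, 0.1531]
ee_rot: [-3.137, -0.0, 0.183]
force: [-5.8, 31.8, 14.2]
width: 0.0004
gripper_force: 16.2
```

Force rose sharply with no more motion, so the row is snug. I'll back off, rise clear and inspect.

Call:
play_rows --pt "0 -0.2 0" --pt "0 -0.4 0" --pt "0 -0.4 0" --pt "0 0 -0.5" --pt "0 0 -1" --pt "0 0 -1" --pt "0 -0.5 -1" --pt "0 -1 -0.5" --twist '[0,0,0,0,0,0,0,0]'

```text
t: 31.65
eef_pos: [0.4665, -0.1351, 0.2554]
ee_rot: [3.141, -0.002, 0.183]
force: [0.9, -0.1, -0.9]
width: 0.0004
gripper_force: 0.0
```

Call:
play_rows --pt "-0.5 -1 0" --pt "-0.5 -1 0" --pt "-0.5 -1 0" --pt "-0.5 -1 0" --pt "-0.5 -1 0" --pt "0 -1 0" --pt "0 -1 0" --pt "0 -1 0" --twist '[0,0,0,0,0,0,0,0]'

```text
t: 32.65
eef_pos: [0.3679, 0.0511, 0.2541]
ee_rot: [-3.141, -0.002, 0.184]
force: [0.2, 0.4, -0.8]
width: 0.0003
gripper_force: 0.0
```

```bash
python3 - <<'E'
from fit import *
print(arm.get_state()['eef_pos'],arm.get_state()['t'])
t=grab('top');s=grab('scene')
a=cv2.resize(t['pixels'][215:295,375:500,::-1],None,fx=4,fy=4,interpolation=cv2.INTER_CUBIC)
b=cv2.resize(s['pixels'][265:345,370:480,::-1],None,fx=4,fy=4,interpolation=cv2.INTER_CUBIC)[:, :]
b=cv2.copyMakeBorder(b,0,0,0,60,cv2.BORDER_CONSTANT)
cv2.imwrite('pics/fin.png',cv2.resize(np.vstack([a,b]),None,fx=.9,fy=.9) if a.shape==b.shape else a)
p=np.array([.482,-.2245,.184])
hsv=cv2.cvtColor(t['pixels'],cv2.COLOR_RGB2HSV)
for n in('canister','stop'):
  for c in('top','scene'):
    print(n,c,[(x['extent'],round(x['confidence'],2)) for x in models.boxes_of(n,c)])
E
```

```text
[0.3678666  0.05108057 0.25414712] 32.65
canister top [([210.7, 276.4, 33.2, 44.2], 0.86), ([446.6, 255.7, 20.0, 28.0], 0.56), ([252.4, 209.0, 19.5, 24.4], 0.18)]
canister scene [([342.2, 304.4, 20.3, 34.9], 0.88), ([210.2, 276.2, 15.5, 26.4], 0.84)]
stop top [([433.9, 254.8, 18.6, 32.0], 0.85), ([167.1, 227.2, 34.6, 32.9], 0.51)]
stop scene [([422.7, 302.6, 13.2, 35.8], 0.69)]
```

View pics/fin.png

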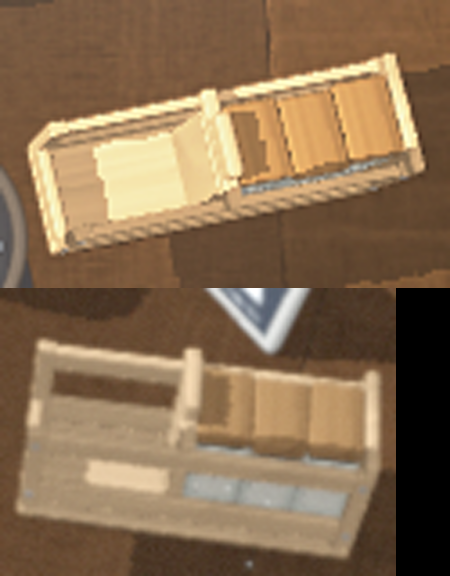

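All three lids line up without gaps between the end wall (390,110) and the stop (220,140). The stop has moved about 93–95 mm, and the arm is clear. Handing in.

```bash
python3 -c "
from station import arm
print(arm.job_done())"
```

```text
the job is handed in; nothing more can be done
None
```

I handed the job in at about 33 s of the 61 s limit: the canister was stood up, regripped and set down lid up in the caddy, and the stop was pushed until all three stood snug. The last pictures show all three upright with no gaps; the stop moved about 93–95 mm by my picture estimate (over 92 mm needed), the last push read 32 N on the wrist sensor, and the hand-in call returned no verdict.

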